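# Tuck the backing strip under the press guide and hold it down

### The job

Clear the blue bracket off the steel guide table by laying it flat and lengthwise in the empty compartment of the grey tray, and let go of it. Then take the aluminium strip by its black grip bar and slide its front edge under the clear hinged guide, without lifting the guide, until the strip's red line lies at the guide's white edge and the strip is square to it and centred on the table's red line. Finish while still gripping the bar and pressing the strip firmly down flat on the table; leave everything else where it is.

Things in the scene. Friction and masses are not known exactly. Their poses are not given: they have to be found in the camera images.
- bracket_grip (a point): centre of the blue bracket's black grip block. Flat plate 100 x 40 x 5 mm (x long, y wide, z up) with the block, 40 long (x) x 16 wide (y) x 28 high, in the middle on top; it is symmetric. The point is 19 mm above the bracket's underside, the block's top 14 mm above the point. About 120 g. It starts flat on the steel table in front of the guide. Pinch the block across y.
- tray_slot (a point): centre of the floor of the tray's empty compartment. The compartment is 130 mm long along x and 75 mm wide along y inside; its walls rise 12 mm above this floor. The tray (fixed, grey plastic, 140 x 165 mm) stands on the bench; the floor is 4 mm above the bench. Its other compartment, 80 mm away in +y, holds a flat brush that stays there.
- strip_grip (a point): centre of the black grip bar on the aluminium strip. The bar is 90 mm long (y), 14 mm thick (x) and 34 mm high; its top is 17 mm above the point, the underside of the strip 21 mm below it. The strip is a flat plate 100 mm (x) x 140 mm (y) x 4 mm; its front edge is 78 mm from this point in +x (tucked), its back edge 22 mm in -x. About 0.2 kg, flat on the bench. Pinch the bar across x.
- strip_line (a point): middle of the red line painted across the strip, given at the strip's underside: 48 mm in front (+x) of the grip bar's centre, 30 mm behind the front edge. Axes as the strip's.
- guide_edge (a point): point on the steel table's top (50 mm above the bench) straight below the middle of the clear guide's free white edge, at the end of the table's red centre line. x points in under the guide, y along its edge, z up. The table (fixed) reaches 140 mm in -x and +x, 120 mm to each side.
- guide (a joint): angle of the hinged guide, rad: 0 level on its stop, grows as the free edge lifts (0.05 is 4.5 mm). Clear acrylic plate, 90 deep (x) x 200 (y) x 5 mm, 130 g, held down only by its weight; underside 9 mm and top 14 mm above the table; hinge 90 mm in +x of the free edge. Two black knobs, 80 mm to each side and 76 mm in from that edge, rise 26 mm above the table.
- brush: flat brush, 110 x 28 x 10 mm, lying in the tray's other compartment; leave it. Origin at its underside.
- die: small brass die, 28 mm across, 24 mm high, standing on the steel table behind the guide; leave it. Origin at its underside.
- tape: yellow tape roll lying on the bench, 80 mm across; leave it
- oiler: blue bottle on the bench, 130 mm high; leave it
- eyelets: jar of eyelets on the bench, 80 mm high; leave it
- driver: red screwdriver on the bench; leave it
- carton: small cardboard box on the bench, 120 x 90 x 60 mm; leave it
- punch: steel punch standing on the bench beyond the table, 80 mm high; leave it

How it is judged:
By the outcome, as a careful person would: the job done as asked, in the order asked, and still so for the second after the job is handed in, while the arm keeps its last pose, push and grip.
It also fails if it takes over 53 s, if anything falls off the work surface, if the arm or the gripper's body presses on something with over 40 N, if the wrist force passes 120 N, or if a joint passes its speed limit or range.

### The arm

A 6-joint arm with a two-finger parallel gripper is mounted at the origin on the work surface. World frame = base frame: x ahead of the robot, y to its left, z up, the work surface at z = 0. Lengths are in m, angles in rad, forces in N, time in s.
With the tool pointing down it reaches from about 0.225 to 0.875 m from the base axis. Payload 3.4 kg.
Tool frame: the origin (TCP) lies at the very end of the fingers, on their centre line; the grasp point (between the pads) lies 19 mm behind it; z points along the fingers, y is the line along which they close (so a half turn about z gives the same grasp; the last joint's range is limited). The gripper opens to 85 mm and grips with 20 to 120 N. Pads are 22 mm wide; open, the fingers measure 114 mm over their backs; the gripper's body (76 mm by 85 mm) begins 54 mm behind the grasp point. The pads swing forward as they close: fully open they stand 13 mm farther back than shut.
Start: joints at [1.06, 0.276, 1.505, -0, 1.361, -0.121], TCP at [0.219, 0.532, 0.231] pointing down, gripper open.
Joint ranges: [-2.89, 2.89], [-0.75, 2.08], [0.22, 2.7], [-1.18, 4.32], [0.11, 2.71], [-2.7, 2.7]. Speed limits (rad/s): [2.57, 2.57, 3.14, 3.14, 3.14, 3.14].

### API

Orientations are given as a unit quaternion [w, x, y, z].
In Python, from rig import get_state, optics, sign_off gives the robot as it stands.
- The arm moves only by the tool send_rows, never from a script. Its argument "increments" is a list of rows, each an object with "gripper": the gripper's target within -1 to 1 (shut at 1, half-way at 0, fully open at -1); "linear": the shift along the world's x, y, z in m, a list of three; "delta_rot": the turn, a rotation vector about the world's x, y, z in rad, a list of three. In form: [{"gripper": gripper, "linear": [dx, dy, dz], "delta_rot": [rx, ry, rz]}, ...]. A call has 1 to 8 rows; each row is the pose to reach, as a shift and turn from the pose commanded when the call began; what a row does not reach only later rows make up. A row lasts 1/10 s, in which the tool goes at most 50 mm and 8.59 degrees, less where a joint would pass 70% of its speed; a pose out of reach is approached as far as the arm can. A call with a gripper value outside its range is refused whole. The fingers move at their own pace and stop on an object; "newtons" is the grip in N (left out, the last holds). Time passes only in rows, so rows that repeat a pose let the fingers close. It gives the time, the measured TCP pose, the force, the opening and the grip force at its end, in the units of the state.
- get_state(): the state, without advancing time (a new reading comes with each control period).
- optics.get_image(name): name is "scene" or "top" or "wrist"; returns a dict with "pixels" (384x512x3 uint8, blue, green, red), "K" (3x3 intrinsics, pixels), "k1" (the pictures are not rectified: a ray, as slopes to the right and down, at radius r is drawn at 1 + k1 r^2 times it, then the intrinsics apply), "rvec" (rotation vector, rad) and "tvec" (3), from world to camera coordinates, as OpenCV has them; the wrist camera has in their place "T_tool_cam" (4x4, takes a point from camera to tool coordinates, whose origin is the TCP and whose axes are the flange's). Camera axes: x right, y down, z forward; pixel columns grow to the right and rows downward; lengths in m; the calibration is good to about 2 mm. A picture is of the moment at which its call begins: read the wrist's pose just before it. There is no depth.
- sign_off(): hands the job in; it is judged then, once.
The state is a dict: "clock": time; "qpos": joint angles; "qd": joint speeds; "effort": joint torques, N m; "position": TCP position; "ee_rot": TCP orientation; "contact_force": force on the tool from outside, world axes, zero at the start; "moment": the same for the moment, N m; "width": finger opening in m; "gripper_force": force on a finger pad.
Only numpy, scipy, OpenCV 4.12 (cv2) and the standard library are available. Lean on these libraries where they do the work, as an engineer would, in place of code of your own. Each camera call takes 0.05 s, during which the arm holds its last target. There are 200 camera calls.

## Working session

There is one attempt and no reset: what is moved stays moved. The work goes in short steps, Python scripts to look and compute and a tool call to move; the robot and the scene stay as the last step left them, time stands still between calls to the robot, and variables do not carry over. Pictures are saved under pics/ and viewed, at most 10 in all, crops included, and the job is handed in when it is done.

Besides the shell and the picture viewer there is one more tool, called after ">>>" by a JSON object that holds its "api" and its "payload". send_rows: Moves the arm, as the interface text tells. Its arguments: {"type":"object","properties":{"increments":{"type":"array"},"newtons":{"type":"number"}},"required":["increments"]}

```bash
ls; mkdir -p pics; cat > h.py <<'E'
import numpy as np, cv2
from rig import get_state, optics, sign_off
from scipy.spatial.transform import Rotation as R
def grab(name,save=None):
    s=get_state(); im=optics.get_image(name)
    if save: cv2.imwrite('pics/'+save,im['pixels'])
    K=np.array(im['K']);
    if name=='wrist':
        q=s['ee_rot']; T=np.eye(4); T[:3,:3]=R.from_quat([q[1],q[2],q[3],q[0]]).as_matrix(); T[:3,3]=s['position']
        M=T@np.array(im['T_tool_cam'])
    else:
        M=np.eye(4); r=cv2.Rodrigues(np.array(im['rvec'],float))[0]; M[:3,:3]=r.T; M[:3,3]=-r.T@np.array(im['tvec'],float).ravel()
    return dict(p=im['pixels'],K=K,k1=im['k1'],M=M)
def ray(g,uv):
    d=np.array([g['k1'],0,0,0,0.]); n=cv2.undistortPoints(np.array(uv,float).reshape(-1,1,2),g['K'],d).reshape(-1,2)
    return g['M'][:3,3], np.c_[n,np.ones(len(n))]@g['M'][:3,:3].T
def onz(g,uv,z):
    o,d=ray(g,uv); return o+d*((z-o[2])/d[:,2])[:,None]
def proj(g,P):
    W=np.linalg.inv(g['M']); return cv2.projectPoints(np.array(P,float).reshape(-1,1,3),cv2.Rodrigues(W[:3,:3])[0],W[:3,3],g['K'],np.array([g['k1'],0,0,0,0.]))[0].reshape(-1,2)
def blobs(mask,amin=60):
    c,_=cv2.findContours(mask.astype(np.uint8),cv2.RETR_EXTERNAL,cv2.CHAIN_APPROX_NONE)
    return sorted([k for k in c if cv2.contourArea(k)>amin],key=cv2.contourArea,reverse=True)
E
python3 - <<'E'
from h import *
print(get_state())
a=grab('scene','s0.png');b=grab('top','t0.png');print(a['M'],b['M'],b['K'],b['k1'])
E
```

```text
pics
{'clock': 0.0, 'qpos': array([ 1.05999156e+00,  2.76608892e-01,  1.50615181e+00,  5.54581446e-06,
        1.36068962e+00, -1.21017711e-01]), 'qd': array([ 0.00127028, -0.00065493,  0.00109245,  0.00025036, -0.00280618,
       -0.00166148]), 'effort': array([-3.19619157e-04, -4.16772008e+01, -2.45813781e+01, -2.59153276e-04,
        1.07662805e-02,  2.06203464e-05]), 'position': array([0.21824519, 0.53139577, 0.23042434]), 'ee_rot': array([-2.91150638e-04,  1.93662564e-01,  9.81067759e-01, -8.82029267e-04]), 'contact_force': array([-0.40864011, -0.31296393, -1.14362928]), 'moment': array([-0.02440685,  0.00947227, -0.02169948]), 'gripper_force': 0.0, 'width': 0.08523771796847093}
[[-0.55314389  0.68010761 -0.48112937  1.33998947]
 [ 0.83305732  0.4563253  -0.31270229  0.52313708]
 [ 0.00688029 -0.5737777  -0.81898218  1.40678329]
 [ 0.          0.          0.          1.        ]] [[-9.07394797e-04 -9.82471778e-01  1.86409180e-01  3.24838353e-01]
 [-9.99899068e-01  3.53440291e-03  1.37608454e-02 -1.38069190e-02]
 [-1.41784874e-02 -1.86377879e-01 -9.82375823e-01  1.29035701e+00]
 [ 0.00000000e+00  0.00000000e+00  0.00000000e+00  1.00000000e+00]] [[395.38138015   0.         258.31408623]
 [  0.         395.38138015 194.96254605]
 [  0.           0.           1.        ]] -0.1273401696038692
```

View pics/t0.png

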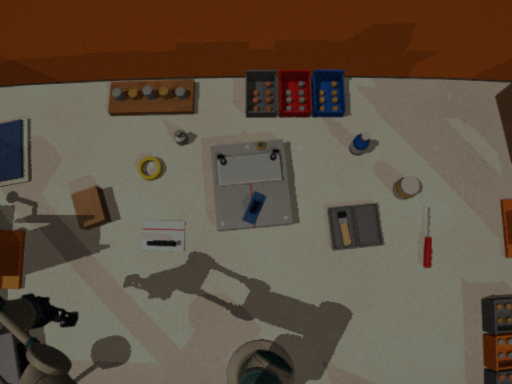

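View pics/s0.png

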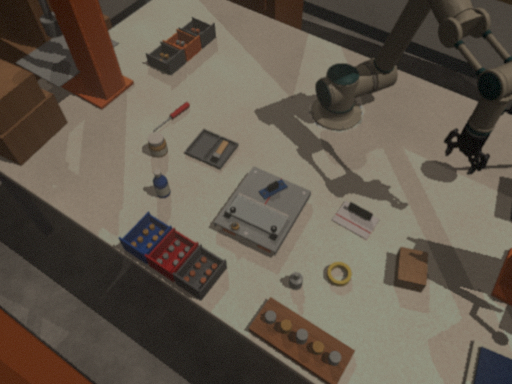

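The top view shows the table at about (252,185), with the bracket at (254,208) and the guide's free edge near row 183. The strip is at (163,236), with its red line at row 222. In the tray at (355,226), the right compartment is empty and the brush is at (346,228). The scene view agrees with this. Next I'll get coarse positions from these pixels.

```bash
python3 - <<'E'
from h import *
g=grab('top')
for n,uv,z in [('bracket',(254.5,206),.083),('tray',(355.5,226.5),.016),('slot',(368,226),.004),('edge',(250,184.5),.064),('tbl corners',(210,146),.05),('',(285,140),.05),('',(294,224),.05),('',(217,231),.05),('bar',(162,242),.038),('line L',(144,222),.004),('line R',(185,222),.004)]:
    print(n,onz(g,[uv],z).round(4)[0])
im=optics.get_image('wrist');print(np.array(im['T_tool_cam']).round(3),im['K'])
E
```

```text
bracket [0.5192 0.0149 0.083 ]
tray [ 0.4612 -0.3116  0.016 ]
slot [ 0.4638 -0.3561  0.004 ]
edge [0.5914 0.0297 0.064 ]
tbl corners [0.7247 0.1624 0.05  ]
 [ 0.7438 -0.0843  0.05  ]
 [ 0.4667 -0.1088  0.05  ]
 [0.4451 0.1339 0.05  ]
bar [0.4107 0.3115 0.038 ]
line L [0.4789 0.3839 0.004 ]
line R [0.4791 0.2458 0.004 ]
[[-0.    -0.945 -0.327  0.085]
 [ 1.     0.    -0.001  0.   ]
 [ 0.001 -0.327  0.945 -0.143]
 [ 0.     0.     0.     1.   ]] [[272.38143023   0.         252.93825593]
 [  0.         272.38143023 195.2774873 ]
 [  0.           0.           1.        ]]
```

>>> {"api": "send_rows", "payload": {"increments": [{"gripper": -1,"linear": [0.2,-0.23,0.05],"delta_rot": [0,0,0]},{"gripper": -1,"linear": [0.2,-0.23,0.05],"delta_rot": [0,0,0]},{"gripper": -1,"linear": [0.2,-0.23,0.05],"delta_rot": [0,0,0]},{"gripper": -1,"linear": [0.2,-0.23,0.05],"delta_rot": [0,0,0]},{"gripper": -1,"linear": [0.2,-0.23,0.05],"delta_rot": [0,0,0]},{"gripper": -1,"linear": [0.2,-0.23,0.05],"delta_rot": [0,0,0]},{"gripper": -1,"linear": [0.2,-0.23,0.05],"delta_rot": [0,0,0]},{"gripper": -1,"linear": [0.2,-0.23,0.05],"delta_rot": [0,0,0]}]}}

```text
clock: 1.0
position: [0.4196, 0.3008, 0.2814]
ee_rot: [0.0, 0.195, 0.981, 0.0]
contact_force: [-0.1, 0.0, -0.6]
width: 0.086
gripper_force: 0.0
```

```bash
python3 - <<'E'
from h import *
import pickle
g=grab('wrist','w_strip.png');g['s']=get_state();pickle.dump(g,open('w_strip.pkl','wb'))
E
```

>>> {"api": "send_rows", "payload": {"increments": [{"gripper": -1,"linear": [0.1,-0.27,0],"delta_rot": [0,0,0.0]},{"gripper": -1,"linear": [0.1,-0.27,0],"delta_rot": [0,0,0]},{"gripper": -1,"linear": [0.1,-0.27,0],"delta_rot": [0,0,0]},{"gripper": -1,"linear": [0.1,-0.27,0],"delta_rot": [0,0,0]},{"gripper": -1,"linear": [0.1,-0.27,0],"delta_rot": [0,0,0]},{"gripper": -1,"linear": [0.1,-0.27,0],"delta_rot": [0,0,0]},{"gripper": -1,"linear": [0.1,-0.27,0],"delta_rot": [0,0,0]},{"gripper": -1,"linear": [0.1,-0.27,0],"delta_rot": [0,0,0]}]}}

```text
clock: 1.85
position: [0.518, 0.0333, 0.2807]
ee_rot: [-0.001, 0.194, 0.981, 0.001]
contact_force: [0.3, 0.7, 0.4]
width: 0.0855
gripper_force: 0.0
```

```bash
python3 - <<'E'
from h import *
import pickle
g=grab('wrist','w_tab.png');g['s']=get_state();pickle.dump(g,open('w_tab.pkl','wb'));print(g['s']['position'],g['s']['clock'])
E
```

```text
[0.51777898 0.03385535 0.28086168] 1.9
```

>>> {"api": "send_rows", "payload": {"increments": [{"gripper": -1,"linear": [-0.05,-0.33,0],"delta_rot": [0,0,0.38]},{"gripper": -1,"linear": [-0.05,-0.33,0],"delta_rot": [0,0,0.38]},{"gripper": -1,"linear": [-0.05,-0.33,0],"delta_rot": [0,0,0.38]},{"gripper": -1,"linear": [-0.05,-0.33,0],"delta_rot": [0,0,0.38]},{"gripper": -1,"linear": [-0.05,-0.33,0],"delta_rot": [0,0,0.38]},{"gripper": -1,"linear": [-0.05,-0.33,0],"delta_rot": [0,0,0.38]},{"gripper": -1,"linear": [-0.05,-0.33,0],"delta_rot": [0,0,0.38]},{"gripper": -1,"linear": [-0.05,-0.33,0],"delta_rot": [0,0,0.38]}]}}

```text
clock: 2.7
position: [0.4685, -0.3011, 0.2808]
ee_rot: [-0.0, 0.006, 1.0, -0.001]
contact_force: [0.5, 0.4, -0.9]
width: 0.0851
gripper_force: 0.0
```

```bash
python3 - <<'E'
from h import *
import pickle
g=grab('wrist','w_tray.png');g['s']=get_state();pickle.dump(g,open('w_tray.pkl','wb'));print(g['s']['position'],g['s']['clock'],g['s']['ee_rot'])
E
```

```text
[ 0.46880327 -0.29813784  0.28082718] 2.75 [-1.68941116e-04  5.42867891e-03  9.99985085e-01  5.75805877e-04]
```

View pics/w_strip.png

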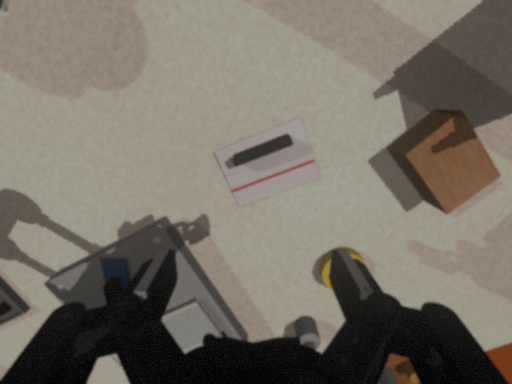

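View pics/w_tab.png

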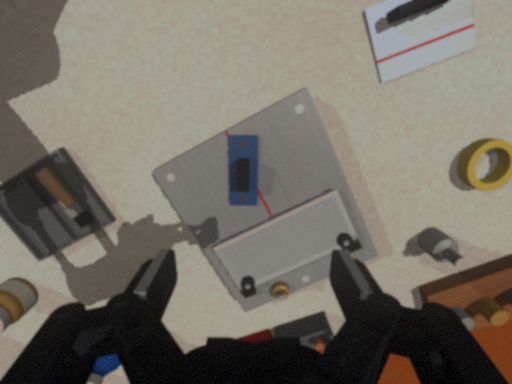

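View pics/w_tray.png

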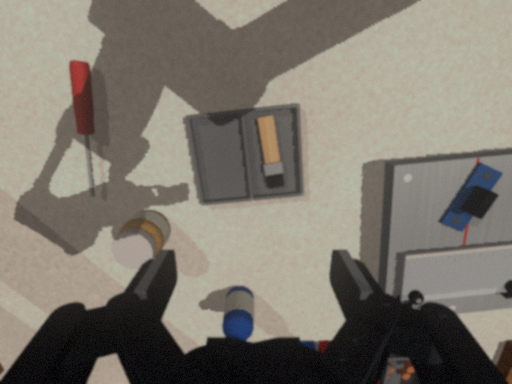

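The wrist views show:
- **Strip:** red line from about (232,191) to (315,161); bar from (228,160) to (292,140).
- **Table:** corners at (153,172), (306,88), (380,255) and (245,309). The guide edge runs from (213,247) to (333,191), and the blue bracket spans (229,135) to (258,205).
- **Tray:** the empty compartment is the left one, with corners near (192,117), (238,110), (249,195) and (204,199).

```bash
cat > m.py <<'E'
from h import *
import pickle
def L(n): return pickle.load(open(n,'rb'))
def hsv(g): return cv2.cvtColor(g['p'],cv2.COLOR_BGR2HSV)
def red(g): h=hsv(g); return ((h[...,0]<8)|(h[...,0]>172))&(h[...,1]>95)&(h[...,2]>60)
def yaw(v): return np.degrees(np.arctan2(v[1],v[0]))
def fit(P):
    vx,vy,x,y=cv2.fitLine(P[:,:2].astype(np.float32),cv2.DIST_HUBER,0,1e-4,1e-4).ravel(); return np.array([vx,vy]),np.array([x,y])
def pts(m,box,z,g):
    k=np.zeros(m.shape,bool);x0,y0,x1,y1=box;k[y0:y1,x0:x1]=1
    v,u=np.nonzero(m&k); return onz(g,np.c_[u,v],z)
E
python3 - <<'E'
from m import *
g=L('w_tab.pkl');h=hsv(g)
blue=(h[...,0]>95)&(h[...,0]<125)&(h[...,1]>100)
k=np.zeros(blue.shape,bool);k[120:220,210:280]=1
c=blobs(blue&k)[0];P=onz(g,c.reshape(-1,2),.055)[:,:2].astype(np.float32)
r=cv2.minAreaRect(P);print('bracket plate',r)
dk=(h[...,2]<60)&k; c=blobs(dk)[0];P=onz(g,c.reshape(-1,2),.083)[:,:2].astype(np.float32);print('block(top z)',cv2.minAreaRect(P), cv2.boundingRect(c))
P=pts(red(g),(215,120,285,225),.05,g);v,o=fit(P);print('table line',yaw(v),o,P.min(0),P.max(0),len(P))
cr=cv2.cornerSubPix(cv2.cvtColor(g['p'],cv2.COLOR_BGR2GRAY),np.float32([[153,172],[306,88],[380,255],[245,309]]).reshape(-1,1,2),(4,4),(-1,-1),(3,30,.01)).reshape(-1,2)
Q=onz(g,cr,.05)[:,:2];print('corners',cr,Q,'mean',Q.mean(0),[yaw(Q[2]-Q[1]),yaw(Q[3]-Q[0]),yaw(Q[1]-Q[0])-90,yaw(Q[2]-Q[3])-90])
# white edge by brightness ridge
gr=cv2.cvtColor(g['p'],cv2.COLOR_BGR2GRAY)
E_=[]
for u in range(222,326,4):
    v0=247+(u-213)*(191-247)/(332-213); vs=np.arange(int(v0)-7,int(v0)+8)
    w=gr[vs,u].astype(float); E_.append((u,vs[np.argmax(w)]))
for z in(.059,.064):
    P=onz(g,E_,z);v,o=fit(P);v=-v if v[1]<0 else v
    print('edge',z,yaw(v)-90,o,np.abs((P[:,:2]-o)@[-v[1],v[0]]).mean())
print(E_[::5]);e=onz(g,[(213,247),(332,191)],.0615);print(e,e.mean(0))
for n,box in(('w_strip.pkl',(220,140,330,210)),('w_tab.pkl',(365,15,480,75))):
    g=L(n);P=pts(red(g),box,.004,g);v,o=fit(P);v=-v if v[1]<0 else v;t=(P[:,:2]-o)@v;print('strip line',n,yaw(v)-90,'mid',o+v*(t.max()+t.min())/2,np.ptp(t))
    k=np.zeros(gr.shape,bool);x0,y0,x1,y1=box;k[max(0,y0-30):y1,x0:x1]=1
    c=blobs((hsv(g)[...,2]<70)&k)[0];P=onz(g,c.reshape(-1,2),.038)[:,:2].astype(np.float32);print('bar',cv2.minAreaRect(P))
g=L('w_tray.pkl')
cr=np.float32([[192,117],[238,110],[249,195],[204,199]])
Q=onz(g,cr,.016)[:,:2];print('slot',Q,Q.mean(0),np.linalg.norm(np.roll(Q,1,0)-Q,axis=1),[yaw(Q[3]-Q[0]),yaw(Q[2]-Q[1])])
big=cv2.resize(g['p'][90:220,170:320],None,fx=4,fy=4,interpolation=2)
g=L('w_tab.pkl');b2=cv2.resize(g['p'][80:320,140:390],None,fx=3,fy=3,interpolation=2)[:600]
cv2.imwrite('pics/c.png',cv2.convertScaleAbs(big,alpha=1.8));cv2.imwrite('pics/c2.png',b2)
E
```

```text
bracket plate ((0.5185032486915588, 0.017866060137748718), (0.0374186709523201, 0.0954190045595169), 67.63700866699219)
block(top z) ((0.5151342153549194, 0.015790414065122604), (0.022284923121333122, 0.0425620898604393), 67.33328247070312) (231, 158, 18, 33)
table line 5.2790675 [0.5602237  0.02614848] [0.46112207 0.01570131 0.05      ] [0.59765303 0.03060023 0.05      ] 78
corners [[150.69331 173.45187]
 [306.2962   86.47892]
 [377.3233  257.7915 ]
 [244.39355 311.76468]] [[ 0.47332408 -0.10493785]
 [ 0.4481866   0.13622388]
 [ 0.73115788  0.15985393]
 [ 0.74843395 -0.07695113]] mean [0.60027563 0.02854721] [np.float64(4.77351826662252), np.float64(5.808672734471482), np.float64(5.950732783183398), np.float64(4.172609945719955)]
edge 0.059 5.411232 [0.6046816  0.02727792] 0.0004981946680462184
edge 0.064 5.411232 [0.6024212  0.02780459] 0.0004913632821428166
[(222, np.int64(245)), (242, np.int64(237)), (262, np.int64(226)), (282, np.int64(217)), (302, np.int64(207)), (322, np.int64(198))]
[[ 0.60846737 -0.06871292  0.0615    ]
 [ 0.59132751  0.12328378  0.0615    ]] [0.59989744 0.02728543 0.0615    ]
strip line w_strip.pkl -1.2952805 mid [0.45674161 0.31875145] 0.13521595396957203
bar ((0.4061117172241211, 0.31851840019226074), (0.08733367919921875, 0.01521893311291933), 88.91014862060547)
strip line w_tab.pkl -1.2699509 mid [0.45667597 0.31816107] 0.1383659825543216
bar ((0.41057294607162476, 0.29646843671798706), (0.07680405676364899, 0.01661534234881401), 87.79435729980469)
slot [[ 0.40380496 -0.38894327]
 [ 0.3950975  -0.32205517]
 [ 0.5241177  -0.3084924 ]
 [ 0.53003534 -0.38031743]] [ 0.46326388 -0.34995207] [0.12652476 0.06745248 0.12973111 0.07206839] [np.float64(3.9091781065481257), np.float64(6.000965272970442)]
```

View pics/c.png

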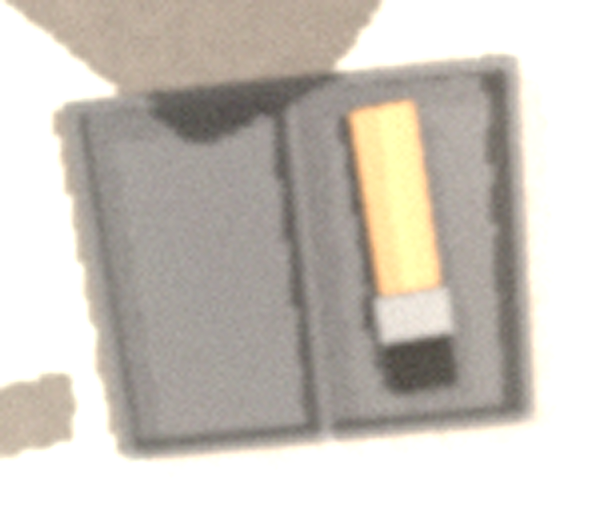

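>>> {"api": "send_rows", "payload": {"increments": [{"gripper": -0.5,"linear": [0.049,0.316,-0.05],"delta_rot": [0,0,-0.38]},{"gripper": -0.5,"linear": [0.049,0.316,-0.05],"delta_rot": [0,0,-0.38]},{"gripper": -0.5,"linear": [0.049,0.316,-0.05],"delta_rot": [0,0,-0.38]},{"gripper": -0.5,"linear": [0.049,0.316,-0.05],"delta_rot": [0,0,-0.38]},{"gripper": -0.5,"linear": [0.049,0.316,-0.05],"delta_rot": [0,0,-0.38]},{"gripper": -0.5,"linear": [0.049,0.316,-0.05],"delta_rot": [0,0,-0.38]},{"gripper": -0.5,"linear": [0.049,0.316,-0.05],"delta_rot": [0,0,-0.38]},{"gripper": -0.5,"linear": [0.049,0.316,-0.1],"delta_rot": [0,0,-0.38]}]}}

```text
clock: 3.55
position: [0.5216, 0.0249, 0.1862]
ee_rot: [0.007, 0.189, 0.982, 0.002]
contact_force: [1.7, -0.4, -1.1]
width: 0.064
gripper_force: 0.0
```

>>> {"api": "send_rows", "payload": {"increments": [{"gripper": -0.5,"linear": [0,0,-0.05],"delta_rot": [0,0,0]},{"gripper": -0.5,"linear": [0,0,-0.09],"delta_rot": [0,0,0]},{"gripper": -0.5,"linear": [0,0,-0.121],"delta_rot": [0,0,0]},{"gripper": -0.5,"linear": [0,0,-0.121],"delta_rot": [0,0,0]}]}}

```text
clock: 3.95
position: [0.5127, 0.0213, 0.0569]
ee_rot: [-0.005, 0.192, 0.981, 0.0]
contact_force: [-0.4, 0.1, 0.4]
width: 0.064
gripper_force: 0.0
```

```bash
python3 - <<'E'
from h import *
g=grab('wrist','w_b.png');s=get_state();print(s['position'],s['ee_rot'],s['width'],s['clock'],s['contact_force'])
E
```

```text
[0.51513866 0.02061632 0.05921179] [-2.52182192e-03  1.92155883e-01  9.81361158e-01  1.84618152e-04] 0.06410831499979068 4.0 [0.61162051 0.02536054 0.45411744]
```

View pics/w_b.png

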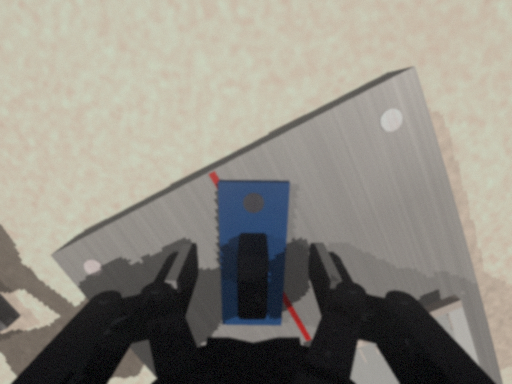

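The block spans (238–268, 235–318), centred at (253,276). That matches where the gripper axis projects at block-top height (row 276), and the fingers straddle it evenly. Closing now.

>>> {"api": "send_rows", "payload": {"increments": [{"gripper": 1,"linear": [0,0,0],"delta_rot": [0,0,0]},{"gripper": 1,"linear": [0,0,0],"delta_rot": [0,0,0]},{"gripper": 1,"linear": [0,0,0],"delta_rot": [0,0,0]},{"gripper": 1,"linear": [0,0,0],"delta_rot": [0,0,0]},{"gripper": 1,"linear": [0,0,0],"delta_rot": [0,0,0]},{"gripper": 1,"linear": [0,0,0],"delta_rot": [0,0,0]},{"gripper": 1,"linear": [0,0,0],"delta_rot": [0,0,0]}], "newtons": 60}}

```text
clock: 4.7
position: [0.5187, 0.018, 0.0622]
ee_rot: [0.002, 0.194, 0.981, 0.001]
contact_force: [-1.5, 1.2, 6.5]
width: 0.0149
gripper_force: 61.6
```

>>> {"api": "send_rows", "payload": {"increments": [{"gripper": 1,"linear": [0,0,0.01],"delta_rot": [0,0,0]},{"gripper": 1,"linear": [0,0,0.04],"delta_rot": [0,0,0]},{"gripper": 1,"linear": [0,0,0.08],"delta_rot": [0,0,0]},{"gripper": 1,"linear": [0,0,0.08],"delta_rot": [0,0,0]}]}}

```text
clock: 5.1
position: [0.5214, 0.0174, 0.146]
ee_rot: [0.006, 0.194, 0.981, 0.001]
contact_force: [0.4, -0.9, 0.2]
width: 0.0147
gripper_force: 60.5
```

>>> {"api": "send_rows", "payload": {"increments": [{"gripper": 1,"linear": [-0.055,-0.368,0],"delta_rot": [0,0,0.478]},{"gripper": 1,"linear": [-0.055,-0.368,0],"delta_rot": [0,0,0.478]},{"gripper": 1,"linear": [-0.055,-0.368,0],"delta_rot": [0,0,0.478]},{"gripper": 1,"linear": [-0.055,-0.368,0],"delta_rot": [0,0,0.478]},{"gripper": 1,"linear": [-0.055,-0.368,0],"delta_rot": [0,0,0.478]},{"gripper": 1,"linear": [-0.055,-0.368,0],"delta_rot": [0,0,0.478]},{"gripper": 1,"linear": [-0.055,-0.368,0],"delta_rot": [0,0,0.478]},{"gripper": 1,"linear": [-0.055,-0.368,0],"delta_rot": [0,0,0.478]}]}}

```text
clock: 5.9
position: [0.4614, -0.3531, 0.1403]
ee_rot: [-0.0, -0.043, 0.999, -0.0]
contact_force: [1.5, -0.1, -1.0]
width: 0.0146
gripper_force: 60.4
```

>>> {"api": "send_rows", "payload": {"increments": [{"gripper": 1,"linear": [0,0,0],"delta_rot": [0,0,0]},{"gripper": 1,"linear": [0,0,-0.04],"delta_rot": [0,0,0]},{"gripper": 1,"linear": [0,0,-0.08],"delta_rot": [0,0,0]},{"gripper": 1,"linear": [0,0,-0.08],"delta_rot": [0,0,0]},{"gripper": 1,"linear": [0,0,-0.08],"delta_rot": [0,0,0]}]}}

```text
clock: 6.4
position: [0.4623, -0.3493, 0.0602]
ee_rot: [-0.001, -0.044, 0.999, 0.001]
contact_force: [1.2, -1.2, -0.1]
width: 0.015
gripper_force: 60.4
```

```bash
python3 - <<'E'
from h import *
g=grab('wrist','w_p.png');s=get_state();print(s['position'],s['ee_rot'],s['width'],s['clock'],s['contact_force'])
E
```

```text
[ 0.46335734 -0.35029849  0.06162111] [ 6.23976310e-04 -4.43197870e-02  9.99017056e-01 -5.37004750e-04] 0.014779659967252314 6.45 [ 0.51503731 -0.28221063 -0.76243917]
```

View pics/w_p.png

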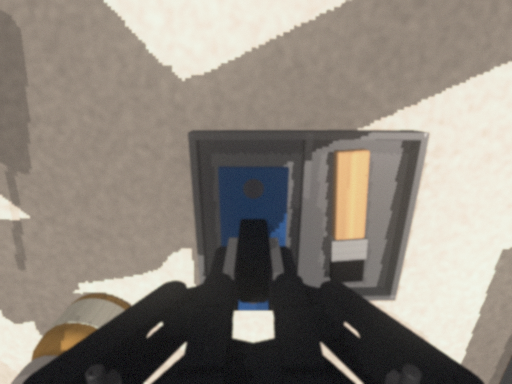

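The bracket (cols 218–288) is parallel to the compartment and centred over it (walls near cols 200 and 303 at the rim). Lowering and releasing.

>>> {"api": "send_rows", "payload": {"increments": [{"gripper": 1,"linear": [0,0,-0.03],"delta_rot": [0,0,0]},{"gripper": 1,"linear": [0,0,-0.04],"delta_rot": [0,0,0]},{"gripper": 1,"linear": [0,0,-0.045],"delta_rot": [0,0,0]},{"gripper": 1,"linear": [0,0,-0.046],"delta_rot": [0,0,0]},{"gripper": 1,"linear": [0,0,-0.046],"delta_rot": [0,0,0]}]}}

```text
clock: 6.95
position: [0.4631, -0.3504, 0.0162]
ee_rot: [0.001, -0.044, 0.999, -0.001]
contact_force: [-1.7, 2.6, 3.9]
width: 0.0145
gripper_force: 61.2
```

>>> {"api": "send_rows", "payload": {"increments": [{"gripper": 0.4,"linear": [0,0,0],"delta_rot": [0,0,0]},{"gripper": 0.4,"linear": [0,0,0],"delta_rot": [0,0,0]},{"gripper": 0.4,"linear": [0,0,0],"delta_rot": [0,0,0]},{"gripper": 0.4,"linear": [0,0,0.02],"delta_rot": [0,0,0]},{"gripper": 0.4,"linear": [0,0,0.06],"delta_rot": [0,0,0]},{"gripper": 0,"linear": [-0.02,0,0.11],"delta_rot": [0,0,0]},{"gripper": 0,"linear": [-0.05,0,0.15],"delta_rot": [0,0,0]},{"gripper": 0,"linear": [-0.05,0,0.15],"delta_rot": [0,0,0]}]}}

```text
clock: 7.75
position: [0.4123, -0.3522, 0.1699]
ee_rot: [0.002, -0.044, 0.999, -0.004]
contact_force: [1.1, -0.2, 0.1]
width: 0.0431
gripper_force: 0.0
```

```bash
python3 - <<'E'
from m import *
g=grab('wrist','w_pl.png');s=get_state();print(s['position'],s['clock'])
h=hsv(g);blue=(h[...,0]>95)&(h[...,0]<125)&(h[...,1]>100);blue[:,330:]=0
for c in blobs(blue,200)[:3]:
    print(cv2.boundingRect(c),cv2.minAreaRect(onz(g,c.reshape(-1,2),.009)[:,:2].astype(np.float32)))
E
```

```text
[ 0.41251504 -0.3515446   0.16793355] 7.8
(236, 180, 33, 75) ((0.46386024355888367, -0.35021039843559265), (0.09864198416471481, 0.039060305804014206), 4.541637420654297)
```

View pics/w_pl.png

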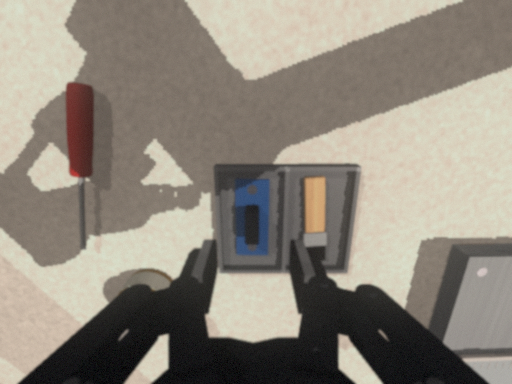

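The bracket lies flat and aligned in the empty compartment, centred at (0.464,-0.350) with yaw 4.5°. Next I'll re-measure the cleared table, then the strip.

>>> {"api": "send_rows", "payload": {"increments": [{"gripper": 0,"linear": [0.02,0.04,0.08],"delta_rot": [0,0,0]},{"gripper": 0,"linear": [0.127,0.38,0.086],"delta_rot": [0,0,0]},{"gripper": 0,"linear": [0.127,0.38,0.086],"delta_rot": [0,0,0]},{"gripper": 0,"linear": [0.127,0.38,0.086],"delta_rot": [0,0,0]},{"gripper": 0,"linear": [0.127,0.38,0.086],"delta_rot": [0,0,0]},{"gripper": 0,"linear": [0.127,0.38,0.086],"delta_rot": [0,0,0]},{"gripper": 0,"linear": [0.127,0.38,0.086],"delta_rot": [0,0,0]},{"gripper": 0,"linear": [0.127,0.38,0.086],"delta_rot": [0,0,0]}]}}

```text
clock: 8.6
position: [0.5309, 0.005, 0.2457]
ee_rot: [-0.001, -0.044, 0.999, 0.0]
contact_force: [1.0, -0.8, -0.1]
width: 0.0429
gripper_force: 0.0
```

>>> {"api": "send_rows", "payload": {"increments": [{"gripper": 0,"linear": [0,0.0,0],"delta_rot": [0,0,0]},{"gripper": 0,"linear": [0,0,0],"delta_rot": [0,0,0]},{"gripper": 0,"linear": [0,0,0],"delta_rot": [0,0,0]},{"gripper": 0,"linear": [0,0,0],"delta_rot": [0,0,0]}]}}

```text
clock: 9.0
position: [0.5302, 0.0014, 0.2463]
ee_rot: [-0.001, -0.043, 0.999, -0.0]
contact_force: [0.4, -0.1, 0.6]
width: 0.0424
gripper_force: 0.0
```

```bash
cat > edge.py <<'E'
from m import *
G0=np.array([.600,.028]);Y0=np.radians(5.3)
def bright_edge(g,z=.064,half=.085,w=.012,G=G0,Y=Y0,n=35):
    # brightest pixel (white edge) sampled across the edge in world coords at height z
    ex=np.array([np.cos(Y),np.sin(Y)]);ey=np.array([-ex[1],ex[0]]);gr=cv2.cvtColor(g['p'],cv2.COLOR_BGR2GRAY).astype(np.float32)
    s=np.arange(-w,w,.0004);out=[]
    for t in np.linspace(-half,half,n):
        P=np.c_[G+t*ey+s[:,None]*ex,np.full(len(s),z)];uv=proj(g,P).astype(np.float32)
        v=cv2.remap(gr,uv[:,:1],uv[:,1:],cv2.INTER_LINEAR,borderValue=0).ravel()
        k=v>v.max()-12; i=np.argmax(v); out.append(P[i,:2]+(0,0)); 
    out=np.array(out);v,o=fit(out);v=-v if v[1]<0 else v
    r=(out-o)@[-v[1],v[0]];return yaw(v)-90,o,np.abs(r).mean(),out
if __name__=='__main__':
    for name in('wrist','top','scene'):
        g=grab(name,f'e_{name}.png')
        print(name,*[x for x in bright_edge(g)[:3]])
        # table line
        ex=np.array([np.cos(Y0),np.sin(Y0)])
        q=proj(g,np.r_[np.c_[[G0-ex*.135,G0-ex*.003]],].tolist() and np.c_[np.array([G0-ex*.135,G0-ex*.003]),[.05,.05]])
        b=np.r_[q.min(0)-6,q.max(0)+7].astype(int)
        P=pts(red(g),tuple(b),.05,g);
        if len(P)>10:
            v,o=fit(P);v=v*np.sign(v[0]);print(' line',yaw(v),'at x=.6',o+v*(.6-o[0])/v[0],P[:,:2].max(0),len(P))
    print(get_state()['position'],get_state()['clock'])
E
python3 edge.py
```

```text
wrist 5.467926 [0.6028643  0.02223995] 0.0002932441113994973
 line 5.1553774 at x=.6 [0.6        0.02980001] [0.59754873 0.03073058] 296
top -3.252472 [0.5999568  0.02197023] 0.008142455817915478
 line 5.119221 at x=.6 [0.6        0.02897144] [0.5569129  0.02692542] 50
scene 4.956848 [0.6035494  0.02481424] 0.0012423571683110174
 line 5.2449555 at x=.6 [0.6       0.0277648] [0.5857123  0.02709464] 23
[0.53041882 0.00141588 0.24688541] 9.15
```

```bash
python3 - <<'E'
from m import *
g=grab('wrist');pickle.dump(g,open('w_t2.pkl','wb'))
gr=cv2.cvtColor(g['p'],cv2.COLOR_BGR2GRAY).astype(np.float32)
G=np.array([.6,.0297]);Y=np.radians(5.25);ex=np.array([np.cos(Y),np.sin(Y)]);ey=np.array([-ex[1],ex[0]])
def prof(c,d,z,w,step=.0005):
    s=np.arange(-w,w,step);P=np.c_[c+s[:,None]*d,np.full(len(s),z)];uv=proj(g,P).astype(np.float32)
    v=cv2.remap(gr,uv[:,:1],uv[:,1:],1).ravel();return s,v
# front edge of the table, side edges: steepest step
def step(c,d,w=.012):
    s,v=prof(c,d,.05,w);v=np.convolve(v,np.ones(5)/5,'same');k=np.gradient(v)[6:-6];i=np.argmax(abs(k));return s[6:-6][i]
f=[step(G-.14*ex+t*ey,ex) for t in np.linspace(-.1,.1,21)];print('front',np.round(f,4))
for sg in(-1,1): print('side',sg,np.round([step(G+sg*.12*ey-t*ex,ey) for t in np.linspace(.02,.12,11)],4))
for t in(-.05,-.03,.03,.05):
    s,v=prof(G+t*ey,ex,.064,.012,.001);print('edge64',t,v.astype(int))
s,v=prof(G,ex,.05,.012,.001)
u=proj(g,np.c_[G+s[:,None]*ex,np.full(len(s),.05)]);print([tuple(g['p'][int(round(b)),int(round(a))]) for a,b in u])
E
```

```text
front [-0.003  -0.003  -0.003  -0.003  -0.003  -0.003  -0.003  -0.003  -0.003
 -0.003  -0.003  -0.003  -0.003  -0.003  -0.003  -0.003  -0.003  -0.003
 -0.0035 -0.0035 -0.003 ]
side -1 [-0.009  -0.009   0.001   0.      0.     -0.009   0.0005 -0.009  -0.009
 -0.009  -0.009 ]
side 1 [ 0.0005  0.      0.001   0.      0.0005  0.001   0.0015 -0.001   0.001
  0.0045  0.0005]
edge64 -0.05 [113 114 113 110 103  95  84  79  80  89 103 119 135 143 146 144 141 138
 132 131 131 131 131 131]
edge64 -0.03 [114 115 112 111 107  99  88  80  77  86 102 120 135 140 142 142 140 137
 133 133 133 133 133 133]
edge64 0.03 [113 114 110 105  98  85  77  73  78  89 103 121 134 142 145 145 141 136
 133 131 131 133 133 132]
edge64 0.05 [118 117 117 116 114 105  96  86  81  87  99 116 130 140 145 145 143 137
 132 129 128 128 129 133]
[(np.uint8(58), np.uint8(61), np.uint8(137)), (np.uint8(59), np.uint8(63), np.uint8(139)), (np.uint8(61), np.uint8(61), np.uint8(139)), (np.uint8(61), np.uint8(61), np.uint8(139)), (np.uint8(60), np.uint8(61), np.uint8(138)), (np.uint8(57), np.uint8(62), np.uint8(137)), (np.uint8(57), np.uint8(62), np.uint8(137)), (np.uint8(61), np.uint8(66), np.uint8(136)), (np.uint8(66), np.uint8(68), np.uint8(134)), (np.uint8(66), np.uint8(68), np.uint8(134)), (np.uint8(61), np.uint8(64), np.uint8(112)), (np.uint8(66), np.uint8(69), np.uint8(90)), (np.uint8(66), np.uint8(69), np.uint8(90)), (np.uint8(70), np.uint8(74), np.uint8(78)), (np.uint8(74), np.uint8(76), np.uint8(80)), (np.uint8(74), np.uint8(76), np.uint8(80)), (np.uint8(89), np.uint8(94), np.uint8(101)), (np.uint8(113), np.uint8(119), np.uint8(128)), (np.uint8(113), np.uint8(119), np.uint8(128)), (np.uint8(130), np.uint8(138), np.uint8(148)), (np.uint8(132), np.uint8(141), np.uint8(151)), (np.uint8(132), np.uint8(141), np.uint8(151)), (np.uint8(134), np.uint8(143), np.uint8(152)), (np.uint8(132), np.uint8(138), np.uint8(145))]
```

>>> {"api": "send_rows", "payload": {"increments": [{"gripper": -0.5,"linear": [-0.121,0.318,-0.03],"delta_rot": [0,0,-1.68]},{"gripper": -0.5,"linear": [-0.121,0.318,-0.03],"delta_rot": [0,0,-1.68]},{"gripper": -0.5,"linear": [-0.121,0.318,-0.03],"delta_rot": [0,0,-1.68]},{"gripper": -0.5,"linear": [-0.121,0.318,-0.03],"delta_rot": [0,0,-1.68]},{"gripper": -0.5,"linear": [-0.121,0.318,-0.03],"delta_rot": [0,0,-1.68]},{"gripper": -0.5,"linear": [-0.121,0.318,-0.03],"delta_rot": [0,0,-1.68]},{"gripper": -0.5,"linear": [-0.121,0.318,-0.03],"delta_rot": [0,0,-1.68]},{"gripper": -0.5,"linear": [-0.121,0.318,-0.03],"delta_rot": [0,0,-1.68]}]}}

```text
clock: 10.0
position: [0.4086, 0.3226, 0.217]
ee_rot: [-0.0, 0.482, 0.876, 0.0]
contact_force: [0.8, -1.3, -0.4]
width: 0.0642
gripper_force: 0.0
```

```bash
cat > go.py <<'E'
import sys
from h import *
s=get_state();q=s['ee_rot'];Rm=R.from_quat([q[1],q[2],q[3],q[0]]).as_matrix()
t=np.degrees(np.arctan2(Rm[1,0],Rm[0,0]))
print('pos',s['position'].round(4),'toolyaw',t.round(2),'tilt',Rm[:2,2].round(4),'F',s['contact_force'].round(1),'M',s['moment'].round(2),'t',s['clock'],'q6',s['qpos'][5].round(2),'w',round(s['width'],4))
if len(sys.argv)>1:
    tx,ty,tz,ta=map(float,sys.argv[1:]);print('delta',(np.array([tx,ty,tz])-s['position']).round(4),'rot',np.radians((ta-t+180)%360-180).round(4))
E
python3 go.py .4087 .3196 .15 88.7
```

```text
pos [0.4086 0.3226 0.217 ] toolyaw 122.4 tilt [-0.0001  0.0011] F [ 0.8 -1.3 -0.4] M [-0.01  0.   -0.02] t 10.0 q6 -0.03 w 0.0642
delta [ 0.0001 -0.003  -0.067 ] rot -0.5882
```

>>> {"api": "send_rows", "payload": {"increments": [{"gripper": -0.5,"linear": [0,0,-0.03],"delta_rot": [0,0,-0.588]},{"gripper": -0.5,"linear": [0,0,-0.03],"delta_rot": [0,0,-0.588]},{"gripper": -0.5,"linear": [0,0,-0.03],"delta_rot": [0,0,-0.588]},{"gripper": -0.5,"linear": [0,0,-0.03],"delta_rot": [0,0,-0.588]},{"gripper": -0.5,"linear": [0,0,-0.03],"delta_rot": [0,0,-0.588]},{"gripper": -0.5,"linear": [0,0,-0.03],"delta_rot": [0,0,-0.588]},{"gripper": -0.5,"linear": [0,0,-0.03],"delta_rot": [0,0,-0.588]}]}}

```text
clock: 10.7
position: [0.4099, 0.3203, 0.1872]
ee_rot: [0.0, 0.713, 0.701, 0.0]
contact_force: [0.4, -0.4, 0.2]
width: 0.0644
gripper_force: 0.0
```

```bash
python3 - <<'E'
from m import *
g=grab('wrist','w_s2.png')
q=proj(g,[[.457,.25,.004],[.457,.387,.004],[.409,.275,.038],[.409,.364,.038]]);print(q.round(0))
b=np.r_[q[:2].min(0)-12,q[:2].max(0)+12].astype(int).clip(0);P=pts(red(g),tuple(b),.004,g);v,o=fit(P);v=-v if v[1]<0 else v;t=(P[:,:2]-o)@v
print('line',yaw(v)-90,o+v*(t.max()+t.min())/2,np.ptp(t),len(P))
b=np.r_[q[2:].min(0)-15,q[2:].max(0)+15].astype(int).clip(0);k=np.zeros(g['p'].shape[:2],bool);k[b[1]:b[3],b[0]:b[2]]=1
for c in blobs((hsv(g)[...,2]<70)&k)[:2]:print('bar',cv2.minAreaRect(onz(g,c.reshape(-1,2),.038)[:,:2].astype(np.float32)))
E
python3 go.py .4087 .3196 .15 88.7
```

```text
[[290. 225.]
 [293. 117.]
 [253. 219.]
 [252. 142.]]
line -1.2447739 [0.45677274 0.3185095 ] 0.13725644749718344 265
bar ((0.410335510969162, 0.32093316316604614), (0.0902736708521843, 0.012609749101102352), 88.73374938964844)
pos [0.4098 0.3204 0.1872] toolyaw 89.06 tilt [0.0003 0.0001] F [ 0.1 -0.8 -0.2] M [-0.04 -0.04 -0.03] t 10.75 q6 0.55 w 0.0642
delta [-0.0011 -0.0008 -0.0372] rot -0.0064
```

>>> {"api": "send_rows", "payload": {"increments": [{"gripper": -0.5,"linear": [0,0,-0.05],"delta_rot": [0,0,0]},{"gripper": -0.5,"linear": [0,0,-0.1],"delta_rot": [0,0,0]},{"gripper": -0.5,"linear": [0,0,-0.14],"delta_rot": [0,0,0]},{"gripper": -0.5,"linear": [0,0,-0.165],"delta_rot": [0,0,0]},{"gripper": -0.5,"linear": [0,0,-0.177],"delta_rot": [0,0,0]},{"gripper": -0.5,"linear": [0,0,-0.177],"delta_rot": [0,0,0]}]}}

```text
clock: 11.35
position: [0.409, 0.3201, 0.0089]
ee_rot: [-0.0, 0.713, 0.701, -0.001]
contact_force: [0.7, 0.2, 0.4]
width: 0.0639
gripper_force: 0.0
```

>>> {"api": "send_rows", "payload": {"increments": [{"gripper": 1,"linear": [0,0,0],"delta_rot": [0,0,0]},{"gripper": 1,"linear": [0,0,0],"delta_rot": [0,0,0]},{"gripper": 1,"linear": [0,0,0],"delta_rot": [0,0,0]},{"gripper": 1,"linear": [0,0,0],"delta_rot": [0,0,0]},{"gripper": 1,"linear": [0,0,0],"delta_rot": [0,0,0]},{"gripper": 1,"linear": [0,0,0],"delta_rot": [0,0,0]},{"gripper": 1,"linear": [0,0,0],"delta_rot": [0,0,0]},{"gripper": 1,"linear": [0,0,0],"delta_rot": [0,0,0]}], "newtons": 90}}

```text
clock: 12.15
position: [0.4103, 0.3211, 0.0116]
ee_rot: [0.0, 0.713, 0.701, 0.001]
contact_force: [-0.4, -0.5, 5.7]
width: 0.0129
gripper_force: 89.1
```

```bash
python3 go.py
```

```text
pos [0.4103 0.3211 0.0116] toolyaw 89.01 tilt [0.0022 0.0013] F [-0.4 -0.5  5.7] M [-0.06  0.21 -0.  ] t 12.15 q6 0.55 w 0.0129
```

>>> {"api": "send_rows", "payload": {"increments": [{"gripper": 1,"linear": [0,0,0.02],"delta_rot": [0,0,0]},{"gripper": 1,"linear": [0,0,0.06],"delta_rot": [0,0,0]},{"gripper": 1,"linear": [0,0,0.1],"delta_rot": [0,0,0]},{"gripper": 1,"linear": [0,0,0.1],"delta_rot": [0,0,0]}]}}

```text
clock: 12.55
position: [0.4132, 0.3228, 0.1157]
ee_rot: [0.002, 0.713, 0.701, 0.006]
contact_force: [0.4, 0.1, -1.7]
width: 0.0125
gripper_force: 88.3
```

>>> {"api": "send_rows", "payload": {"increments": [{"gripper": 1,"linear": [0.01,-0.04,0],"delta_rot": [0,0,0.02]},{"gripper": 1,"linear": [0.02,-0.08,0],"delta_rot": [0,0,0.05]},{"gripper": 1,"linear": [0.034,-0.125,0],"delta_rot": [0,0,0.08]},{"gripper": 1,"linear": [0.047,-0.175,0],"delta_rot": [0,0,0.114]},{"gripper": 1,"linear": [0.06,-0.225,0],"delta_rot": [0,0,0.114]},{"gripper": 1,"linear": [0.072,-0.27,0],"delta_rot": [0,0,0.114]},{"gripper": 1,"linear": [0.08,-0.3,0],"delta_rot": [0,0,0.114]},{"gripper": 1,"linear": [0.08,-0.3,0],"delta_rot": [0,0,0.114]}]}}

```text
clock: 13.35
position: [0.4907, 0.0168, 0.1096]
ee_rot: [0.001, 0.674, 0.739, -0.0]
contact_force: [-0.2, 0.8, -1.7]
width: 0.0124
gripper_force: 88.1
```

```bash
cat > sl.py <<'E'
# strip red line seen by wrist camera, at the strip top height given
from m import *
import sys
def stripline(zt,name='wrist',save=None):
    g=grab(name,save);s=get_state();q=s['ee_rot'];Rm=R.from_quat([q[1],q[2],q[3],q[0]]).as_matrix()
    ty=Rm[:2,1];tx=Rm[:2,0];c=s['position'][:2]+.048*ty
    A=proj(g,[[*(c+t*tx+d*ty),zt] for t in(-.068,.068) for d in(-.008,.008)])
    m=np.zeros(g['p'].shape[:2],np.uint8);cv2.fillConvexPoly(m,cv2.convexHull(A.astype(np.int32)),1)
    P=pts(red(g)&(m>0),(0,0,512,384),zt,g);v,o=fit(P);v=-v if v[1]<0 else v;t=(P[:,:2]-o)@v
    print(name,'line yaw',round(yaw(v)-90,2),'mid',(o+v*(t.max()+t.min())/2).round(4),'len',np.ptp(t).round(4),len(P));return g
if __name__=='__main__': stripline(float(sys.argv[1]),save='sl%s.png'%sys.argv[2])
E
python3 go.py;python3 sl.py .103 0; python3 go.py
```

```text
pos [0.4907 0.0168 0.1096] toolyaw 95.27 tilt [ 0.0008 -0.0017] F [-0.2  0.8 -1.7] M [0.05 0.08 0.03] t 13.35 q6 -0.2 w 0.0124
wrist line yaw 5.27 mid [0.5361 0.0421] len 0.0934 879
pos [0.4896 0.0188 0.1095] toolyaw 95.31 tilt [-0.0008  0.0001] F [-1.   0.6 -1.4] M [-0.02  0.08 -0.02] t 13.4 q6 -0.2 w 0.0124
```

```bash
sed -i 's/(-.068,.068)/(-.085,.085)/; s/^    print(name/    G=np.array([.598,.0296]);Y=np.radians(5.25);ex=np.array([np.cos(Y),np.sin(Y)]);ey=np.array([-ex[1],ex[0]])\n    e=o+v*t.max()-.07*v;print("end-based mid",e.round(4),"rel guide: along",((e-G)@ex).round(4),"lateral",((e-G)@ey).round(4))\n    print(name/' sl.py; python3 sl.py .103 1; python3 sl.py .103 2; python3 go.py
```

```text
end-based mid [0.537 0.021] rel guide: along -0.0615 lateral -0.003
wrist line yaw 5.28 mid [0.5349 0.0443] len 0.0932 877
end-based mid [0.5363 0.0224] rel guide: along -0.0621 lateral -0.0015
wrist line yaw 5.31 mid [0.5341 0.0457] len 0.0932 876
pos [0.4887 0.021  0.1095] toolyaw 95.5 tilt [-0.0018  0.0008] F [-1.  -0.3 -2.4] M [0.02 0.05 0.05] t 13.5 q6 -0.2 w 0.0124
```

>>> {"api": "send_rows", "payload": {"increments": [{"gripper": 1,"linear": [0,0,-0.02],"delta_rot": [0,0,0]},{"gripper": 1,"linear": [0,0,-0.035],"delta_rot": [0,0,0]},{"gripper": 1,"linear": [0,0,-0.042],"delta_rot": [0,0,0]},{"gripper": 1,"linear": [0,0,-0.046],"delta_rot": [0,0,0]},{"gripper": 1,"linear": [0,0,-0.048],"delta_rot": [0,0,0]},{"gripper": 1,"linear": [0,0,-0.05],"delta_rot": [0,0,0]},{"gripper": 1,"linear": [0,0,-0.05],"delta_rot": [0,0,0]},{"gripper": 1,"linear": [0,0,-0.05],"delta_rot": [0,0,0]}]}}

```text
clock: 14.3
position: [0.4898, 0.0212, 0.0616]
ee_rot: [0.0, 0.672, 0.741, 0.001]
contact_force: [-1.9, 1.8, 6.6]
width: 0.0125
gripper_force: 89.3
```

```bash
python3 go.py;for i in 3 4 5; do python3 sl.py .054 $i;python3 go.py; done
```

```text
pos [0.4898 0.0212 0.0616] toolyaw 95.55 tilt [0.0011 0.0007] F [-1.9  1.8  6.6] M [0.26 0.46 0.06] t 14.3 q6 -0.2 w 0.0125
end-based mid [0.5376 0.024 ] rel guide: along -0.0606 lateral -0.0001
wrist line yaw 5.58 mid [0.5354 0.0466] len 0.0945 883
pos [0.4898 0.0212 0.0616] toolyaw 95.55 tilt [0.0011 0.0007] F [-2.2  1.7  5. ] M [0.24 0.4  0.13] t 14.35 q6 -0.2 w 0.0122
end-based mid [0.5376 0.024 ] rel guide: along -0.0607 lateral -0.0001
wrist line yaw 5.6 mid [0.5354 0.0466] len 0.0945 880
pos [0.4898 0.0212 0.0616] toolyaw 95.54 tilt [0.0011 0.0007] F [-1.7  1.4  6.8] M [0.3  0.48 0.09] t 14.4 q6 -0.2 w 0.0126
end-based mid [0.5376 0.024 ] rel guide: along -0.0606 lateral -0.0001
wrist line yaw 5.6 mid [0.5354 0.0466] len 0.0945 881
pos [0.4898 0.0212 0.0616] toolyaw 95.55 tilt [0.0011 0.0007] F [-2.9  1.4  6.4] M [0.32 0.47 0.02] t 14.45 q6 -0.2 w 0.0122
```

>>> {"api": "send_rows", "payload": {"increments": [{"gripper": 1,"linear": [0.005,0.0005,0],"delta_rot": [0,0,-0.006]},{"gripper": 1,"linear": [0.012,0.0011,0],"delta_rot": [0,0,-0.006]},{"gripper": 1,"linear": [0.019,0.0017,0],"delta_rot": [0,0,-0.006]},{"gripper": 1,"linear": [0.026,0.0024,0],"delta_rot": [0,0,-0.006]},{"gripper": 1,"linear": [0.033,0.003,0],"delta_rot": [0,0,-0.006]},{"gripper": 1,"linear": [0.04,0.0037,0],"delta_rot": [0,0,-0.006]},{"gripper": 1,"linear": [0.045,0.0041,0],"delta_rot": [0,0,-0.006]},{"gripper": 1,"linear": [0.045,0.0041,0],"delta_rot": [0,0,-0.006]}]}}

```text
clock: 15.25
position: [0.5351, 0.0249, 0.0616]
ee_rot: [0.0, 0.674, 0.739, 0.0]
contact_force: [-2.1, -0.5, 5.0]
width: 0.0128
gripper_force: 89.1
```

```bash
python3 sl.py .054 6;python3 go.py; python3 - <<'E'
from m import *
g=grab('wrist');pickle.dump(g,open('w_in.pkl','wb'))
gr=cv2.cvtColor(g['p'],cv2.COLOR_BGR2GRAY).astype(np.float32)
G=np.array([.598,.0296]);Y=np.radians(5.25);ex=np.array([np.cos(Y),np.sin(Y)]);ey=np.array([-ex[1],ex[0]])
for z in(.064,):
  for t in(-.09,-.04,0,.04,.06,.08,.095):
    s=np.arange(-.03,.016,.001);uv=proj(g,np.c_[G+t*ey+s[:,None]*ex,np.full(len(s),z)]).astype(np.float32)
    print(t,uv[30].round(),cv2.remap(gr,uv[:,:1],uv[:,1:],1).ravel().astype(int))
E
```

```text
end-based mid [0.583  0.0268] rel guide: along -0.0152 lateral -0.0014
wrist line yaw 5.2 mid [0.5809 0.0497] len 0.094 875
pos [0.5351 0.0248 0.0616] toolyaw 95.21 tilt [ 0.0013 -0.0001] F [-2.3  0.3  5.3] M [0.05 0.38 0.05] t 15.3 q6 -0.17 w 0.0127
-0.09 [342. 364.] [ 14  15   9  13  15  17  16  15  15  11  16  12  18  19  15  16  17  17
  15  17  18  11  15  30  64 100 106 100  85  64  40  27  19  13  14  17
  15  14  17  14  15  26  23  23  19  19]
-0.04 [351. 308.] [21 22 25 28 30 32 28 32 32 30 29 31 28 28 31 28 25 29 24 27 27 26 26 26
 27 30 27 28 26 25 29 27 33 29 31 29 31 32 31 29 35 34 34 36 33 48]
0 [359. 254.] [153 151 156 161 166 171 172 174 172 158 115  88  88 111 158 172 173 174
 176 175 175 169 168 173 173 173 172 160 117  89  99 135 164 165 165 167
 164 156 150 152 151 154 151 151 151 152]
0.04 [369. 191.] [154 156 156 157 155 153 155 158 154 145 105  84  84 102 140 155 154 155
 157 160 158 152 152 157 159 156 149 114  83  70  80 123 145 147 147 149
 148 150 150 149 146 137 142 144 145 145]
0.06 [374. 154.] [154 154 157 158 154 154 155 156 151 143 103  81  83  98 141 151 152 155
 158 157 152 150 152 157 159 158 151 130  90  71  77 123 144 147 146 148
 148 148 137 143 146 143 144 144 144 143]
0.08 [380. 114.] [128 127 125 125 126 125 127 125 126 125 121 121 123 122 123 120 120 121
 121 119 119 119 120 118 119 119 111  80  70  71  76 121 147 148 146 147
 147 146 146 146 143 140 143 146 148 146]
0.095 [384.  82.] [142 141 139 139 137 137 136 137 134 136 134 134 134 138 134 134 133 131
 131 131 129 132 131 131 130 127 125 126 117  91  90 138 163 165 164 165
 163 156 153 150 150 153 157 157 155 157]
```

>>> {"api": "send_rows", "payload": {"increments": [{"gripper": 1,"linear": [0.005,0.001,0],"delta_rot": [0,0,0]},{"gripper": 1,"linear": [0.01,0.0016,0],"delta_rot": [0,0,0]},{"gripper": 1,"linear": [0.0155,0.0024,0],"delta_rot": [0,0,0]},{"gripper": 1,"linear": [0.0155,0.0024,0],"delta_rot": [0,0,0]},{"gripper": 1,"linear": [0.0155,0.0024,0],"delta_rot": [0,0,0]}]}}

```text
clock: 15.85
position: [0.5506, 0.0272, 0.0616]
ee_rot: [0.001, 0.674, 0.738, 0.0]
contact_force: [-2.0, -0.5, 5.1]
width: 0.0125
gripper_force: 89.2
```

```bash
cat > fin.py <<'E'
from m import *
G=np.array([.598,.0296]);Y=np.radians(5.25);ex=np.array([np.cos(Y),np.sin(Y)]);ey=np.array([-ex[1],ex[0]])
for n in('wrist','top','scene'):
    g=grab(n,'fin_%s.png'%n);gr=cv2.cvtColor(g['p'],cv2.COLOR_BGR2GRAY).astype(np.float32)
    rd=(g['p'][...,2].astype(np.float32)-g['p'][...,1])
    def prof(im,c,d,z,w):
        s=np.arange(-w,w,.0005);uv=proj(g,np.c_[c+s[:,None]*d,np.full(len(s),z)]).astype(np.float32);return s,cv2.remap(im,uv[:,:1],uv[:,1:],2).ravel()
    # red line position by centroid of redness along ex, at several lateral t; guide edge = steepest rise nearby at z=.064
    L=[]
    for t in np.linspace(-.065,.065,14):
        s,v=prof(rd,G+t*ey,ex,.054,.012);b=np.clip(v-np.median(v)-15,0,None)
        if b.sum()>40:L.append((t,(s*b).sum()/b.sum()))
    L=np.array(L).reshape(-1,2)
    if len(L)>2: print(n,'redline',len(L),'med',np.median(L[:,1]).round(4),'slope deg',np.degrees(np.polyfit(L[:,0],L[:,1],1)[0]).round(2))
    def step(c,z,w=.01):
        s,v=prof(gr,c,ey,z,w);v=cv2.GaussianBlur(v.reshape(1,-1),(0,0),2).ravel();k=np.gradient(v)[5:-5];i=np.argmax(abs(k));return s[5:-5][i],k[i]
    for sg in(-1,1):
        a=[step(G+sg*.07*ey-t*ex,.054) for t in np.linspace(.015,.06,10)];print('  strip side',sg,[(round(x*1e3,1),round(float(k),1)) for x,k in a])
E
python3 fin.py; python3 sl.py .054 7; python3 go.py
```

```text
wrist redline 9 med 0.0001 slope deg -0.06
  strip side -1 [(np.float64(-3.0), 1.0), (np.float64(6.5), 1.1), (np.float64(6.0), 0.6), (np.float64(-1.0), 1.8), (np.float64(-5.0), 5.2), (np.float64(-7.0), -1.5), (np.float64(-1.0), 1.5), (np.float64(-7.5), -1.5), (np.float64(-1.0), 1.3), (np.float64(-5.5), 7.5)]
  strip side 1 [(np.float64(0.0), -6.2), (np.float64(0.0), -6.3), (np.float64(0.0), -8.4), (np.float64(0.0), -8.9), (np.float64(0.0), -9.0), (np.float64(0.0), -9.1), (np.float64(0.0), -9.7), (np.float64(0.0), -9.7), (np.float64(0.0), -9.2), (np.float64(0.0), -8.4)]
  strip side -1 [(np.float64(4.5), -3.1), (np.float64(5.0), -2.0), (np.float64(7.0), -1.5), (np.float64(0.0), 1.5), (np.float64(-1.0), 2.1), (np.float64(-1.5), 1.7), (np.float64(-0.5), 1.6), (np.float64(-1.5), 1.7), (np.float64(-1.5), 1.4), (np.float64(-2.0), 1.9)]
  strip side 1 [(np.float64(-1.0), -2.0), (np.float64(-1.0), -2.2), (np.float64(-1.5), -2.2), (np.float64(-1.0), -3.4), (np.float64(0.0), -3.1), (np.float64(-0.5), -3.2), (np.float64(-0.5), -3.4), (np.float64(-0.5), -3.0), (np.float64(-0.5), -3.0), (np.float64(-1.0), -2.6)]
  strip side -1 [(np.float64(-2.5), 1.1), (np.float64(0.0), 1.4), (np.float64(0.5), 1.0), (np.float64(-0.5), 1.2), (np.float64(-3.5), 1.4), (np.float64(-2.5), 1.8), (np.float64(-3.5), 1.6), (np.float64(-3.5), 1.4), (np.float64(-4.0), 1.2), (np.float64(-2.5), 1.2)]
  strip side 1 [(np.float64(-2.0), -1.9), (np.float64(-1.5), -1.7), (np.float64(-1.0), -2.7), (np.float64(-2.0), -3.0), (np.float64(-3.0), -2.6), (np.float64(-2.0), -3.0), (np.float64(-1.5), -3.1), (np.float64(-2.0), -3.2), (np.float64(-2.5), -3.1), (np.float64(-1.5), -2.6)]
end-based mid [0.5984 0.0291] rel guide: along 0.0004 lateral -0.0005
wrist line yaw 5.31 mid [0.5963 0.052 ] len 0.094 858
pos [0.5506 0.0272 0.0616] toolyaw 95.21 tilt [ 0.0015 -0.0001] F [-2.6 -0.1  5.9] M [ 0.04  0.38 -0.05] t 16.05 q6 -0.17 w 0.0122
```

```bash
python3 - <<'E'
from m import *
p=cv2.imread('pics/fin_wrist.png');s=cv2.resize(p[60:280,200:440],None,fx=2.7,fy=2.7,interpolation=2)
cv2.imwrite('pics/v.png',s)
E
```

```text
(no output)
```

View pics/v.png

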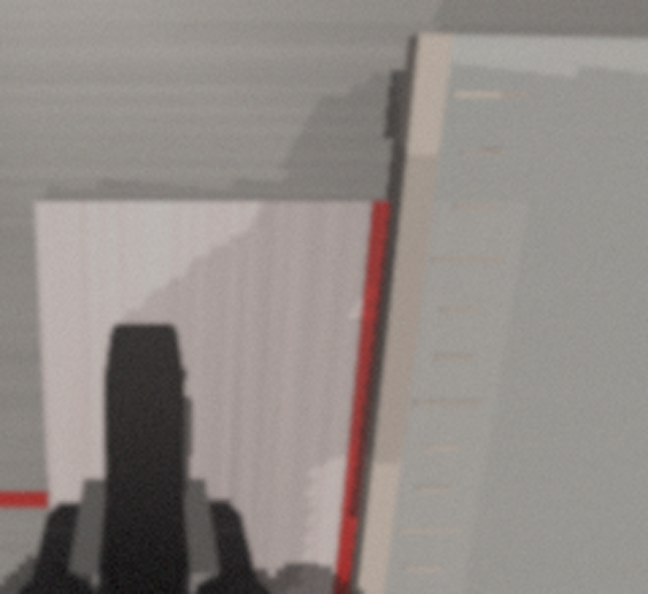

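The strip's red line lies right along the guide's front face. In the crop it runs from (380,205) to (345,590), parallel to the white band, and the front part shows under the clear guide. All three cameras put the lateral offset at about 0. Now I'll press down and nudge it 0.4 mm forward.

>>> {"api": "send_rows", "payload": {"increments": [{"gripper": 1,"linear": [0.0004,0.0001,0],"delta_rot": [0,0,0]},{"gripper": 1,"linear": [0.0004,0.0001,-0.001],"delta_rot": [0,0,0]},{"gripper": 1,"linear": [0.0004,0.0001,-0.002],"delta_rot": [0,0,0]},{"gripper": 1,"linear": [0.0004,0.0001,-0.003],"delta_rot": [0,0,0]},{"gripper": 1,"linear": [0.0004,0.0001,-0.004],"delta_rot": [0,0,0]},{"gripper": 1,"linear": [0.0004,0.0001,-0.004],"delta_rot": [0,0,0]},{"gripper": 1,"linear": [0.0004,0.0001,-0.004],"delta_rot": [0,0,0]}], "newtons": 110}}

```text
clock: 16.75
position: [0.5508, 0.0272, 0.0616]
ee_rot: [0.001, 0.674, 0.739, 0.001]
contact_force: [-9.4, -0.4, 33.0]
width: 0.012
gripper_force: 111.9
```

```bash
python3 sl.py .054 8; python3 go.py
```

```text
end-based mid [0.5985 0.0297] rel guide: along 0.0005 lateral 0.0
wrist line yaw 5.3 mid [0.5964 0.0523] len 0.0946 815
pos [0.5508 0.0272 0.0616] toolyaw 95.23 tilt [ 0.0028 -0.0006] F [-9.6 -0.3 33.1] M [0.1  1.76 0.  ] t 16.8 q6 -0.17 w 0.0121
```

>>> {"api": "send_rows", "payload": {"increments": [{"gripper": 1,"linear": [0,0,0.001],"delta_rot": [0,0,0]},{"gripper": 1,"linear": [0,0,0.001],"delta_rot": [0,0,0]},{"gripper": 1,"linear": [0,0,0.001],"delta_rot": [0,0,0]}]}}

```text
clock: 17.1
position: [0.5508, 0.0272, 0.0616]
ee_rot: [0.001, 0.674, 0.739, 0.001]
contact_force: [-8.5, 0.2, 25.9]
width: 0.0121
gripper_force: 111.0
```

```bash
python3 sl.py .054 9; python3 go.py; python3 - <<'E'
from m import *
a=cv2.imread('pics/e_scene.png');g=grab('scene');
G=np.array([.598,.0296]);Y=np.radians(5.25);ex=np.array([np.cos(Y),np.sin(Y)]);ey=np.array([-ex[1],ex[0]])
# knobs + guide ends: image shift between before / now (phase correlation)
for c in (G+.076*ex+.08*ey,G+.076*ex-.08*ey,G+.095*ey,G-.095*ey):
    u,v=proj(g,[[*c,.07]])[0].astype(int);f=lambda p:np.float32(cv2.cvtColor(p[v-8:v+8,u-8:u+8],6));print((u,v),cv2.phaseCorrelate(f(a),f(g['p'])))
g=grab('wrist');gr=cv2.cvtColor(g['p'],6).astype(np.float32)
for t in(.0,.04,.06,.08,.095):
    s=np.arange(-.004,.006,.001);uv=proj(g,np.c_[G+t*ey+s[:,None]*ex,np.full(len(s),.064)]).astype(np.float32);print(t,cv2.remap(gr,uv[:,:1],uv[:,1:],1).ravel().astype(int))
E
```

```text
end-based mid [0.5985 0.0297] rel guide: along 0.0005 lateral 0.0
wrist line yaw 5.3 mid [0.5964 0.0523] len 0.0946 811
pos [0.5507 0.0272 0.0616] toolyaw 95.22 tilt [ 0.0025 -0.0005] F [-8.6 -0.2 26.5] M [0.06 1.37 0.02] t 17.15 q6 -0.17 w 0.0123
(np.int64(273), np.int64(228)) ((0.2610976887158847, -0.08140109066587264), 0.86672229366377)
(np.int64(233), np.int64(209)) ((-0.09385523160979403, -0.05226112079570555), 0.9893020014278591)
(np.int64(288), np.int64(213)) ((0.1091526417143891, 1.347470573263184), 0.4829724710434675)
(np.int64(240), np.int64(192)) ((-0.6000457839109554, -0.027116798522664354), 0.807614304125309)
0.0 [103  87  83  81  92 138 165 168 168 169]
0.04 [ 96  83  70  65  80 126 152 150 149 152]
0.06 [ 98  84  78  65  75 126 148 150 151 150]
0.08 [124 123 104  76  85 129 164 163 166 163]
0.095 [133 134 128 110  97 142 168 170 168 168]
```

```bash
python3 -c "
from rig import sign_off;print(sign_off())"
```

```text
the job is handed in; nothing more can be done
None
```

I handed the job in at about 17 s: the bracket lies flat and lengthwise in the empty tray compartment, and the strip sits under the guide, line at the edge to within about 0.5 mm, square and centred by camera measurement, still gripped and pressed down at about 26 N, with no guide lift seen.

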